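# Rebuild the bearing stack of a banding wheel

## Robot

A 6-joint arm with a two-finger parallel gripper is mounted at the origin on the work surface. World frame = base frame: x ahead of the robot, y to its left, z up, the work surface at z = 0. Lengths are in m, angles in rad, forces in N, time in s.
With the tool pointing down it reaches from about 0.325 to 0.775 m from the base axis. Payload 9.3 kg.
Tool frame: the origin (TCP) lies between the finger pads; the fingertips stand 19 mm ahead of it and the grasp point (between the pads) is the TCP (robot.tcp_to_tips is the distance from the TCP to the fingertips, in m); z points along the fingers, y is the line along which they close (so a half turn about z gives the same grasp; the last joint's range is limited). The gripper opens to 85 mm and grips with 20 to 120 N. Pads are 22 mm wide; open, the fingers measure 114 mm over their backs; the gripper's body (76 mm by 85 mm) begins 54 mm behind the grasp point. The pads swing forward as they close: fully open they stand 13 mm farther back than shut.
Start: joints at [-1.398, 0.259, 0.021, 1.334, 0, 1.418], TCP at [0.176, -0.521, 0.25] pointing down, gripper open.
Joint ranges: [-3.04, 3.04], [-0.91, 1.82], [-1.04, 1.36], [-1.92, 1.95], [-1.52, 1.45], [-3.14, 3.14]. Speed limits (rad/s): [2.22, 2.22, 2.79, 3.14, 3.14, 3.14].

## Interface

Orientations are given as a rotation vector (axis times angle).
In Python, from station import robot, viewer, ticket gives the robot as it stands.
- The arm moves only by the shell command python3 -m inch 'ROWS' [FORCE]. ROWS is JSON, a list of rows, each a list of 3 entries, a list of its own where there are three numbers: the shift along the world's x, y, z in units of 10 cm (1.0 is 10 cm), then the turn about the world's z in units of 45 degrees (1.0 is 45 degrees), then the opening, from 0 (shut) to 1 (fully open). In form: [[[dx, dy, dz], twist, fingers], ...]. A call has 1 to 20 rows; each row is the pose to reach, as a shift and turn from the pose commanded when the call began; what a row does not reach only later rows make up. A row lasts 1/8 s, in which the tool goes at most 62.5 mm and 10.7 degrees, less where a joint would pass 70% of its speed; a pose out of reach is approached as far as the arm can. A call with a number of a shift or a turn outside -1 to 1 is refused whole. A call with a gripper value outside its range is refused whole. The fingers move at their own pace and stop on an object; FORCE is the grip in N (left out, the last holds). Time passes only in rows, so rows that repeat a pose let the fingers close. It gives the time, the measured TCP pose, the force, the opening and the grip force at its end, in the units of the state.
- robot.get_state(): the state, without advancing time (a new reading comes with each control period).
- viewer.read_camera(name): name is "scene" or "top" or "wrist"; returns a dict with "image" (420x560x3 uint8, blue, green, red), "fx", "fy", "cx", "cy" (pixels), "R" (3x3) and "t" (3): a world point X has camera coordinates R X + t. Camera axes: x right, y down, z forward; pixel columns grow to the right and rows downward; lengths in m; the calibration is good to about 2 mm. The wrist camera is an equidistant fisheye: a pixel r from the principal point sees the ray r / f radians off the axis. A picture is of the moment at which its call begins. There is no depth.
- ticket.sign_off(): hands the job in; it is judged then, once.
The state is a dict: "time": time; "joints": joint angles; "qvel": joint speeds; "joint_efforts": joint torques, N m; "position": TCP position; "tcp_rot": TCP orientation; "ft_force": force on the tool from outside, world axes, zero at the start; "moment": the same for the moment, N m; "finger_gap": finger opening in m; "finger_force": force on a finger pad.
Only numpy, scipy, OpenCV 4.12 (cv2) and the standard library are available. Lean on these libraries where they do the work, as an engineer would, in place of code of your own. Each camera call takes 0.05 s, during which the arm holds its last target. There are 200 camera calls.

## Task

The banding wheel has been cleaned and its three steel rings go back on the spindle. First take the middle ring, which stands on edge in the drying rack, and lay it flat on the table top; then lower the rings right down over the spindle, one after another in order of size: the widest at the bottom on the pedestal, the middle one on it, the smallest on top, all lying level and fully home, and let go. Do not let a ring drop down the spindle, and leave everything else on the table as it is.

Things in the scene. Friction and masses are not known exactly. Their poses are not given: they have to be found in the camera images.
- seat (a point): Centre of the flat top of the grey pedestal (50 mm across, on a fixed cast foot 130 mm across) of the banding wheel's stand, on the spindle axis, 72 mm above the table; z up. Above this point the finished stack is: widest ring from 0 to 10 mm, middle ring from 10 to 22 mm, smallest from 22 to 36 mm. A smaller ring put on too early keeps the larger ones off.
- nose (a point): Centre of the top of the bare steel spindle, 46 mm above seat (118 mm above the table). Spindle steps, as heights above seat: 34 mm diameter from 0 to 8, 26 mm from 8 to 20, 18 mm from 20 to 46. Chamfers: the top 1.5 mm of both lower steps narrow by 1.5 mm all round, the top 3 mm of the nose by 3 mm. Each ring's bore is 3 mm wider than its own step.
- wide_center (a point): Widest steel ring: outer diameter 60, bore 37, thickness 10 mm, 0.14 kg, flat on the table to the right of the stand (it and the smallest swap places at random). Point: centre of the bore, half-way up (5 mm above the table); z is its axis. Rim slightly ten-sided: flats 58.5 mm apart, one facing along its x axis, the others every 36 degrees.
- middle_center (a point): Middle steel ring: outer diameter 50, bore 29, thickness 12 mm, 0.12 kg, on edge in either slot of the rack (at random), its top 61 mm above the table. Point: centre of the bore, half-way through (6 mm above the table when flat, either face up); z is its axis, level at the start. Rim slightly ten-sided: flats 48.8 mm apart, one facing along its x axis, the others every 36 degrees.
- small_center (a point): Smallest steel ring: outer diameter 40, bore 21, thickness 14 mm, 0.10 kg, flat on the table to the right of the stand. Point: centre of the bore, half-way up (7 mm above the table); z is its axis. Rim slightly ten-sided: flats 39 mm apart, one facing along its x axis, the others every 36 degrees.
- rack: Fixed beech drying rack, 180 x 90 mm, left of the stand; origin mid-underside, x along its length, z up. Slots 37.5 mm to either side of the origin along x, each between four dowels with tops 36 mm above the table; a disc stands there with its axis along x, lower rim 12 mm and top 61 mm above the table. The table between rack and stand is free, at least 130 mm wide: room to lay a ring.
- disc_center (a point): Bystander: a fired blue-and-white glaze test disc without a hole, 50 mm across, 10 mm thick, standing in the other slot of the rack; the point is its centre.
- wheel_head: Bystander: the aluminium wheel head, 190 mm across, lying upside down with its boss up (30 mm high) behind the stand; origin under its centre.
- glue_bottle: Bystander: a white bottle, 60 mm across, 165 mm tall; origin under its centre.
- paper_cup: Bystander: a paper cup, 76 mm across, 95 mm tall; origin under its centre.
- glaze_jar: Bystander: a small amber glass jar with a black cap, 54 mm across, 60 mm tall; origin under its centre.
- brush: Bystander: a wooden brush 200 mm long, lying between the stand and the robot; origin in its middle.
- rib: Bystander: a flat wooden potter's rib, 140 x 45 x 8 mm, lying between the rack and the robot; origin under its centre.
- bisque_pot: Bystander: a small terracotta pot, 72 mm across, 70 mm tall; origin under its centre.
There are look-alikes about, which are no part of the job. What is shaped like the part that bears small_center but black or brown is not meant.

How it is judged:
By the outcome, as a careful person would: the job done as asked, in the order asked, and still so for the second after the job is handed in, with the robot touching nothing.
It also fails if it takes over 72 s, if anything falls off the work surface, if the arm or the gripper's body presses on something with over 40 N, if the wrist force passes 120 N, or if a joint passes its speed limit or range.

## Working session

There is one attempt and no reset: what is moved stays moved. The work goes in short steps, Python scripts to look and compute and a shell command to move; the robot and the scene stay as the last step left them, time stands still between calls to the robot, and variables do not carry over. Pictures are saved under pics/ and viewed, at most 10 in all, crops included, and the job is handed in when it is done.

```bash
ls; mkdir -p pics; python3 - <<'E'
from station import robot, viewer
import cv2,numpy as np
s=robot.get_state(); print(s)
for n in ["scene","top"]:
    c=viewer.read_camera(n); cv2.imwrite(f"pics/{n}0.png",c["image"])
    print(n,c["fx"],c["fy"],c["cx"],c["cy"],np.round(c["R"],3).tolist(),np.round(c["t"],3).tolist())
E
```

```text
pics
{'time': 0.0, 'joints': array([-1.39760795e+00,  2.59182146e-01,  2.07322042e-02,  1.33369743e+00,
       -7.03816137e-06,  1.41822615e+00]), 'qvel': array([ 4.48838294e-04, -1.18915128e-03, -5.49046951e-04,  1.30750816e-03,
        9.94525068e-06, -7.45314693e-05]), 'joint_efforts': array([ 6.54396695e-05, -5.55640054e+01,  3.44526172e+01,  1.36406874e-02,
       -1.08356637e-04,  5.00098395e-06]), 'position': array([ 0.17597751, -0.5208035 ,  0.24965998]), 'tcp_rot': array([-3.09867899e+00, -5.09221750e-01,  3.29185738e-05]), 'ft_force': array([-0.53872548,  0.54077627, -0.36797175]), 'moment': array([-0.06213218, -0.02203718, -0.04078072]), 'finger_force': 0.0, 'finger_gap': 0.08567952100977487}
scene 380.723840078965 380.723840078965 282.4102373025351 211.80489698613047 [[0.599, 0.8, 0.017], [0.527, -0.378, -0.761], [-0.603, 0.465, -0.648]] [-0.348, -0.256, 1.527]
top 396.54629433619533 396.54629433619533 277.6350969357746 209.80804077698153 [[-0.013, -1.0, -0.018], [-0.986, 0.016, -0.165], [0.165, 0.016, -0.986]] [0.018, 0.609, 1.048]
```

View pics/top0.png

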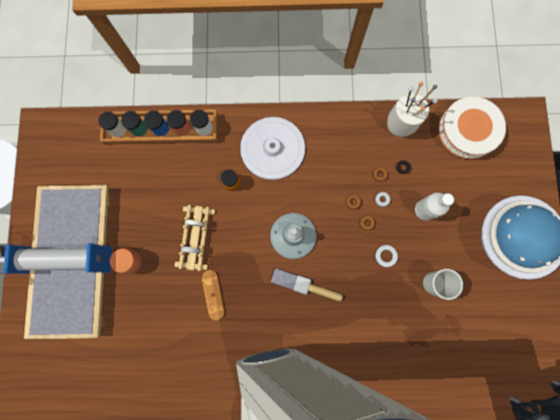

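View pics/scene0.png

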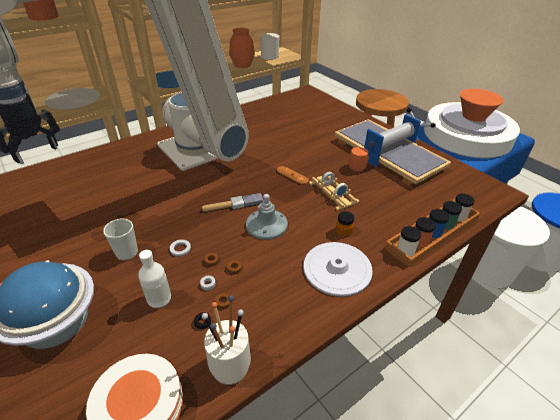

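The top view shows the stand at (293,236), the wide ring at (386,256) and a small steel ring at (382,199). Three brown look-alikes are at (380,174), (353,202) and (367,223), and a black one is at (403,167). The steel-white ring at (382,199) fits small_center, since it isn't black or brown. The rack is at (195,238) with discs near (193,222) and (188,250). I'll check this in an enlarged crop.

```bash
python3 - <<'E'
import cv2,numpy as np
t=cv2.imread("pics/top0.png"); s=cv2.imread("pics/scene0.png")
r=lambda im,x,y,w,h:cv2.resize(im[y:y+h,x:x+w],(400,300),interpolation=cv2.INTER_CUBIC)
a=np.vstack([np.hstack([r(t,160,200,80,60+15-15),r(s,300,165,80,60)]),np.hstack([r(t,335,150,120,90+30-30),r(t,253,206,80,60)])])
a[300:,:400]=r(t,335,185,112,84)
cv2.imwrite("pics/crop1.png",a)
E
```

```text
(no output)
```

View pics/crop1.png

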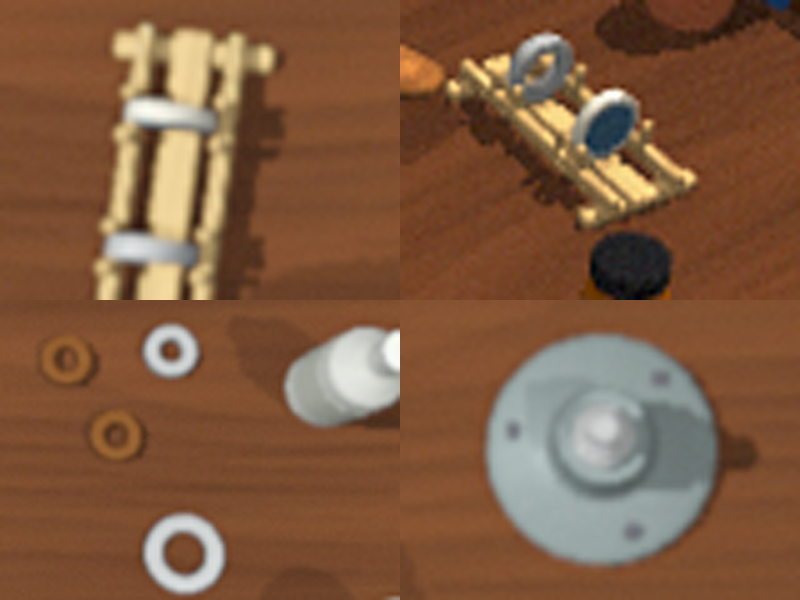

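The crop confirms three things. The only steel small ring is at about (382,199), next to the brown look-alikes. The wide ring is at about (386,256). In the rack, the ring with a bore is in the slot nearer the robot, at about (190,250), and the blue disc is in the far slot at about (194,223). Next I'll compute positions.

```bash
cat > h.py <<'E'
import cv2,numpy as np
from station import robot,viewer
def cam(n,save=None):
    c=viewer.read_camera(n); c["R"]=np.array(c["R"]);c["t"]=np.array(c["t"]).ravel();c["n"]=n
    if save: cv2.imwrite(f"pics/{save}.png",c["image"])
    return c
def ray(c,u,v):
    x=(u-c["cx"])/c["fx"];y=(v-c["cy"])/c["fy"]
    if c["n"]=="wrist":
        r=np.hypot(x,y); k=np.sin(r)/r if r>1e-9 else 1; d=np.array([x*k,y*k,np.cos(r)])
    else: d=np.array([x,y,1.])
    return -c["R"].T@c["t"], c["R"].T@d
def onz(c,u,v,z):
    o,d=ray(c,u,v); return o+d*(z-o[2])/d[2]
def proj(c,X):
    p=c["R"]@np.asarray(X,float)+c["t"]
    if c["n"]=="wrist":
        rr=np.hypot(p[0],p[1]); th=np.arctan2(rr,p[2]); k=th/max(rr,1e-9)
        return np.array([c["cx"]+c["fx"]*p[0]*k,c["cy"]+c["fy"]*p[1]*k])
    return np.array([c["cx"]+c["fx"]*p[0]/p[2],c["cy"]+c["fy"]*p[1]/p[2]])
def blobs(c,lo=120,sat=60,amin=30):
    h=cv2.cvtColor(c["image"],cv2.COLOR_BGR2HSV)
    m=((h[...,1]<sat)&(h[...,2]>lo)).astype(np.uint8)
    n,l,s,ce=cv2.connectedComponentsWithStats(m)
    return [(ce[i],s[i],l==i) for i in range(1,n) if s[i][4]>=amin]
def fitz(c,mask,z):
    """project outer contour to plane z, min enclosing fit"""
    ct=max(cv2.findContours(mask.astype(np.uint8),cv2.RETR_EXTERNAL,cv2.CHAIN_APPROX_NONE)[0],key=cv2.contourArea)[:,0]
    P=np.array([onz(c,u,v,z)[:2] for u,v in ct])
    (x,y),_,_=e=cv2.fitEllipse((P*1000).astype(np.float32)); return np.round([x,y,*e[1],e[2]],1)
E
python3 - <<'E'
from h import *
print(robot.tcp_to_tips)
c=cam("top")
for ce,s,m in blobs(c):
    if 170<ce[0]<460 and 100<ce[1]<310 and s[4]<6000: print(ce.round(1),s[:5],[fitz(c,m,z) for z in (0.0,.01,.014)] if 100<s[4]<900 else '')
print("nose",onz(c,294,232,.118),"rackring",onz(c,190,250,.061),"disc",onz(c,194,223,.061))
w=cam("wrist","w0");print({k:w[k] for k in("fx","cx","cy","R")}, -w["R"].T@w["t"])
E
```

```text
0.019
[272.1 147.8] [ 240  117   65   63 3237] 
[204.5 129.6] [195 122  17  13 113] [array([870.1, 229. ,  37.6,  48. ,  14.8]), array([866.2, 226.9,  37.3,  47.6,  14.8]), array([864.6, 226.1,  37.1,  47.4,  14.8])]
[382.3 198.9] [375 192  16  15 164] [array([ 644.8, -293.9,   41.3,   43.7,   35.5]), array([ 642.8, -291.4,   41. ,   43.3,   35.5]), array([ 642.1, -290.4,   40.8,   43.2,   35.5])]
[433.6 205.4] [415 193  39  27 765] [array([ 623.2, -440.1,   64.4,  120.5,   22.5]), array([ 621.5, -436.3,   63.8,  119.4,   22.5]), array([ 620.8, -434.8,   63.6,  119. ,   22.5])]
[290.3 235.3] [ 270  213   45   46 1435] 
[193.  222.4] [185 219  18   7  90] 
[386.1 255.6] [375 245  23  22 308] [array([ 481.1, -295.5,   61.2,   62.9,  179. ]), array([ 480.6, -292.9,   60.7,   62.4,  179. ]), array([ 480.4, -291.9,   60.5,   62.2,  179. ])]
[188.6 249.4] [181 246  17   7  90] 
[290.9 281.1] [271 269  40  26 570] [array([413. , -25.6,  44.9, 132.8, 161.1]), array([413.1, -25.4,  44.5, 131.6, 161.1]), array([413.2, -25.4,  44.3, 131.1, 161.1])]
[443.7 283.6] [423 268  40  32 904] 
nose [ 0.53906559 -0.03310728  0.118     ] rackring [0.50060928 0.24818383 0.061     ] disc [0.57427584 0.23890869 0.061     ]
{'fx': 325.19226210127806, 'cx': 282.67681372595507, 'cy': 210.41985557219908, 'R': array([[ 0.32055146, -0.94723057, -0.00100848],
       [-0.91202851, -0.30892596,  0.26975683],
       [-0.25583346, -0.08555118, -0.96292795]])} [ 0.24097554 -0.49871939  0.37436914]
```

View pics/w0.png

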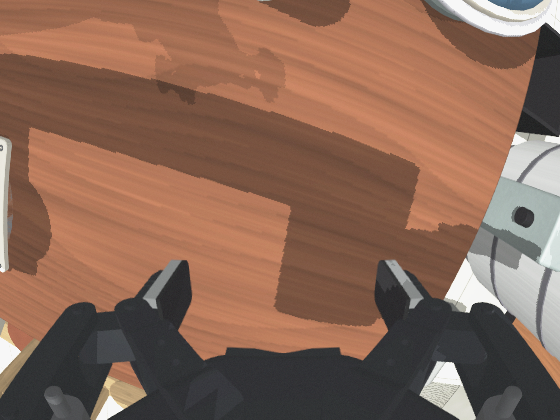

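The wrist view shows only the open fingers at about (170,285) and (400,285) over bare table. Its optical axis crosses the table roughly under the TCP. I'll fly over the rings, the stand and the rack, taking wrist pictures on the way.

```bash
cat > snap.py <<'E'
import sys,pickle
from h import *
c=cam("wrist",sys.argv[1]);c["st"]=robot.get_state();pickle.dump(c,open(f"pics/{sys.argv[1]}.pkl","wb"))
E
python3 -m inch '[[[0.5,0.4,0],0.23,1],[[1,0.77,0],0.46,1],[[1,0.77,0],0.48,1]]'
python3 -m inch '[[[0.5,0.4,0],0.23,1],[[1,0.77,0],0.46,1],[[1,0.77,0],0.48,1]]' >/dev/null
python3 -m inch '[[[0.5,0.4,0],0.23,1],[[1,0.77,0],0.46,1],[[1,0.77,0],0.46,1],[[1,0.77,0],0.46,1]]'
python3 snap.py wA
python3 -m inch '[[[0.5,0,0],0,1],[[1,0,0],0,1],[[1,0,0],0,1]]' >/dev/null
python3 -m inch '[[[0.5,0,0],0,1],[[0.5,0,0],0,1]]'
python3 snap.py wB
python3 -m inch '[[[-0.2,0.5,0],0,1],[[-0.5,1,0],0,1],[[-0.5,1,0],0,1]]' >/dev/null
python3 -m inch '[[[-0.2,0.5,0],0,1],[[-0.4,1,0],0,1],[[-0.4,1,0],0,1]]' >/dev/null
python3 -m inch '[[[0,0.5,0],0,1],[[0,0.6,0],0,1],[[0,0.6,0],0,1]]'
python3 snap.py wC
python3 -m inch '[[[-0.1,0.5,0],0,1],[[-0.2,1,0],0,1],[[-0.2,1,0],0,1]]' >/dev/null
python3 -m inch '[[[0,0.5,0],0,1],[[-0.2,1,0],0,1],[[-0.2,1,0],0,1]]' >/dev/null
python3 -m inch '[[[0,0.5,0],0,1],[[0,0.83,0],0,1],[[0,0.83,0],0,1],[[0,0.83,0],0,1]]'
python3 snap.py wD
python3 - <<'E'
import cv2,numpy as np
I=[cv2.resize(cv2.imread(f"pics/w{k}.png"),(400,300)) for k in "ABCD"]
cv2.imwrite("pics/mos.png",np.vstack([np.hstack(I[:2]),np.hstack(I[2:])]))
E
```

```text
time: 0.57
position: [0.2786, -0.4416, 0.2505]
tcp_rot: [-2.946, -1.092, -0.001]
ft_force: [-0.0, 0.0, -0.5]
finger_gap: 0.0852
finger_force: 0.0
time: 1.45
position: [0.4756, -0.2908, 0.25]
tcp_rot: [-2.362, -2.07, 0.001]
ft_force: [0.4, -0.6, -0.3]
finger_gap: 0.0852
finger_force: 0.0
time: 2.12
position: [0.6265, -0.2916, 0.2488]
tcp_rot: [-2.362, -2.07, 0.001]
ft_force: [-0.6, 0.5, 0.2]
finger_gap: 0.0858
finger_force: 0.0
time: 3.3
position: [0.5362, -0.0309, 0.2505]
tcp_rot: [2.36, 2.072, 0.0]
ft_force: [0.0, 0.7, -0.9]
finger_gap: 0.0854
finger_force: 0.0
time: 4.6
position: [0.4968, 0.2513, 0.25]
tcp_rot: [2.362, 2.071, -0.001]
ft_force: [-0.3, -0.3, 0.3]
finger_gap: 0.0853
finger_force: 0.0
```

View pics/mos.png

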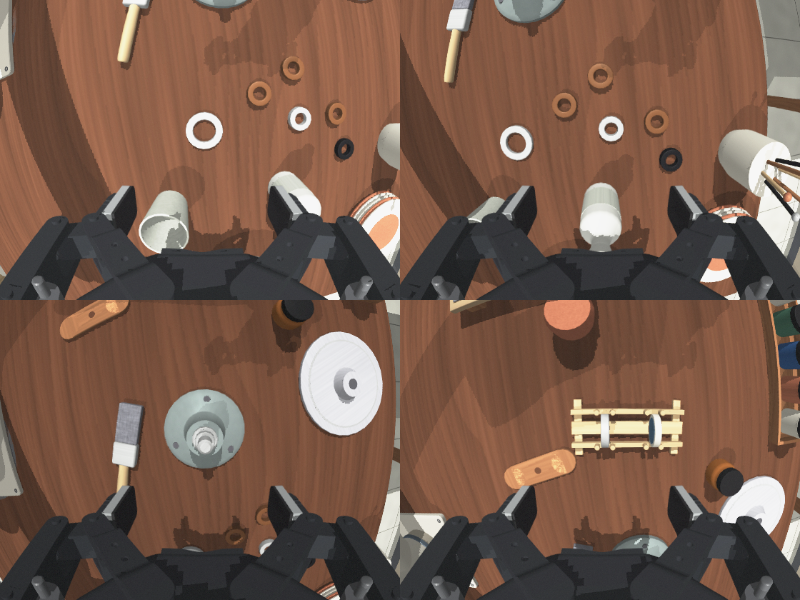

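The mosaic (wrist views A–D at 0.71 scale) shows:
- **A:** the wide ring at (204,131).
- **B:** the small steel ring at (211,128).
- **C:** the spindle at about (205,140), on a foot centred at (204,128).
- **D:** the rack is level. The ring is the left disc at (204,129) and the blue disc the right one at (255,130).

Next I'll get precise fits.

```bash
python3 - <<'E'
from h import *
import pickle
L=lambda k:pickle.load(open(f"pics/w{k}.pkl","rb"))
for k in "AB":
    c=L(k)
    for z,d,n in((.010,60,'wide'),(.014,40,'small')):
        for ce,s,m in blobs(c,150,50,200):
            if s[4]<4000 and ce[1]<220: print(k,n,ce.round(1),s[4],fitz(c,m,z))
c=L("C"); print("tcp",c["st"]["position"],c["st"]["tcp_rot"])
print("foot/nose pix",[proj(c,(.538,-.033,z)).round(1) for z in (0,.072,.118)])
c2=L("D"); print(proj(c2,(.5,.25,.0365)).round(1))
for ce,s,m in blobs(c2,110,70,80):
    if 250<ce[0]<400 and 120<ce[1]<240: print("D",ce.round(1),s[:5],onz(c2,*ce,.045))
A=cv2.resize(c["image"][150:240,240:340],(500,450),interpolation=cv2.INTER_CUBIC)
B=cv2.resize(c2["image"][130:220,235:295+5],(300,450),interpolation=cv2.INTER_CUBIC)
cv2.imwrite("pics/cc.png",np.hstack([A,B]))
E
```

```text
A wide [ 5.9 54.6] 1358 [ 97.7 -55.6  32.3 311.7 179. ]
A wide [181.5  26.9] 585 [ 435.5 -168.1  135.1  232.9    8.5]
A wide [419.6 165.5] 637 [ 641.8 -290.1   38.    42.5   35.3]
A wide [285.5 182.4] 1360 [ 478.8 -291.9   58.4   59.4  178.8]
A wide [547.5 202.6] 1435 [ 869.7 -368.    66.2  120.1   16.8]
A small [ 5.9 54.6] 1358 [101.9 -57.4  32.  308.3 179. ]
A small [181.5  26.9] 585 [ 436.  -168.8  133.7  230.4    8.5]
A small [419.6 165.5] 637 [ 640.  -289.4   37.6   42.    35.3]
A small [285.5 182.4] 1360 [ 478.8 -291.2   57.8   58.7  178.8]
A small [547.5 202.6] 1435 [ 865.4 -366.4   65.5  118.8   16.8]
B wide [84.7  5.2] 247 [405.6 -20.2  17.1  44.7  69.9]
B wide [149.7  12.7] 551 [498.1 -62.5  24.2  56.7  35.2]
B wide [207.9   7.9] 334 [568.6 -76.3  21.   36.  119.1]
B wide [79.5 26.4] 698 [396.4 -48.2  44.8  47.2  79.8]
B wide [538.7 122. ] 1212 [ 997.  -244.1   45.1  110.6   89.6]
B wide [294.9 179.8] 733 [ 640.7 -290.4   38.7   40.2  177.3]
B wide [162.4 199.6] 1102 [ 479.1 -292.1   57.8   59.8  146.6]
B small [84.7  5.2] 247 [408.1 -22.4  16.9  44.2  69.9]
B small [149.7 
[... 358 characters left out ...]
619017 -0.0313301   0.25039539] [ 2.36104211e+00  2.07138191e+00 -1.87405032e-04]
foot/nose pix [array([284.1, 181.9]), array([284.5, 195.8]), array([284.9, 208.6])]
[285.6 187.5]
D [272.6 180.6] [ 241  153   53   54 1249] [0.48780452 0.26070189 0.045     ]
D [320.7 155.5] [302 153  39   6 224] [0.53988563 0.28026143 0.045     ]
D [257.  156.4] [239 154  39   7 192] [0.47546632 0.2876935  0.045     ]
D [368.8 181.5] [ 349  159   46   50 1014] [0.58803812 0.24730348 0.045     ]
D [323.3 178.4] [299 170  50  18 765] [0.53997537 0.25626934 0.045     ]
D [256.1 203.1] [241 200  34   7 177] [0.46736075 0.23921266 0.045     ]
D [320.1 202.4] [302 200  38   6 215] [0.53403171 0.23119421 0.045     ]
```

View pics/cc.png

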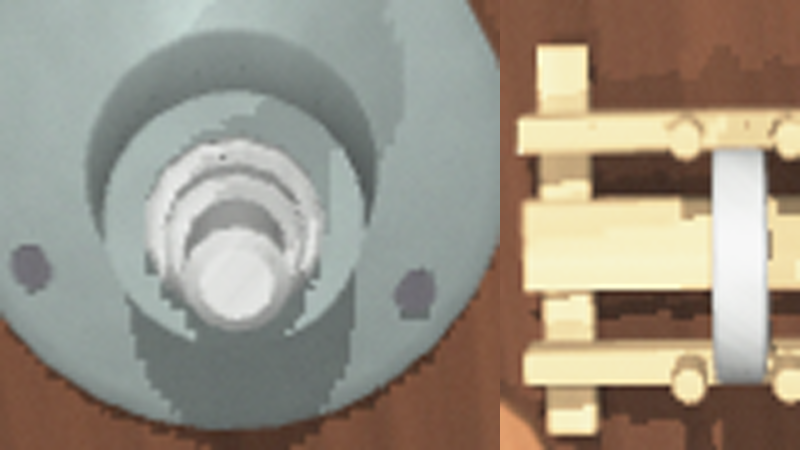

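The crop shows the nose top face at about (287.2,205.0) and the pedestal top centred at about (286.3,193.1) in view C. The white ring is at about (282.5,182.7) in view D, spanning u 277–288, with dowels on both sides at each end.

```bash
python3 - <<'E'
from h import *
import pickle
L=lambda k:pickle.load(open(f"pics/w{k}.pkl","rb"))
c=L("C")
print("nose",onz(c,287.2,205.0,.118),"ped",onz(c,286.3,193.1,.072))
h=cv2.cvtColor(c["image"],cv2.COLOR_BGR2HSV)
d=L("D"); print("D tcp",d["st"]["position"])
for z in(.061,.04):
  print("ring edges",onz(d,277.0,182,z)[:2],onz(d,288.0,182,z)[:2],"y",onz(d,282.5,159.2,z)[:2],onz(d,282.5,206.2,z)[:2])
# disc/rack direction: rail dowel tops line
print("rail",onz(d,239,156.5,.03)[:2],onz(d,340,155.3,.03)[:2], onz(d,239,203.2,.03)[:2],onz(d,338,202.3,.03)[:2])
# scene view check of ring and nose
s=cam("scene","s1"); print("scene nose",proj(s,onz(c,287.2,205.0,.118)), "ring",proj(s,(.4955,.25,.0365)))
R=cv2.Rodrigues(d["st"]["tcp_rot"])[0];print("tool y",R[:,1])
E
```

```text
nose [ 0.54022119 -0.03020914  0.118     ] ped [ 0.54001701 -0.03056256  0.072     ]
D tcp [0.49673104 0.25125172 0.2501428 ]
ring edges [0.49276526 0.26158431] [0.50345491 0.2601783 ] y [0.50104267 0.28319667] [0.49490869 0.23652598]
ring edges [0.49189775 0.25768492] [0.50330338 0.25618474] y [0.50072957 0.28074483] [0.49418475 0.23094823]
rail [0.45498375 0.28884302] [0.56227323 0.27631038] [0.44682463 0.23795497] [0.55517737 0.2247652 ]
scene nose [266.46102792 194.80627357] ring [325.50818537 178.05380958]
tool y [ 9.91366490e-01 -1.31120106e-01 -2.30201873e-05]
```

```bash

python3 -m inch '[[[0,0.04,-0.5],0.02,0.6],[[0,0.04,-1],0.02,0.6],[[0,0.04,-1],0.02,0.6]]' 40
python3 -m inch '[[[0,0,-0.4],0,0.6],[[0,0,-0.7],0,0.6],[[0,0,-0.89],0,0.6],[[0,0,-0.89],0,0.6],[[0,0,-0.89],0,0.3],[[0,0,-0.89],0,0],[[0,0,-0.89],0,0],[[0,0,-0.89],0,0],[[0,0,-0.89],0,0]]' 40
```

```text
time: 5.08
position: [0.4945, 0.2553, 0.1477]
tcp_rot: [-2.344, -2.088, 0.009]
ft_force: [0.1, 0.0, 0.2]
finger_gap: 0.0508
finger_force: 0.0
time: 6.2
position: [0.4973, 0.2571, 0.0627]
tcp_rot: [2.343, 2.09, 0.004]
ft_force: [1.4, -0.7, 7.1]
finger_gap: 0.0108
finger_force: 39.4
```

```bash

python3 -m inch '[[[0,0,0.2],0,0],[[0,0,0.4],0,0],[[0,0,0.6],0,0],[[0,0,0.6],0,0]]' 60
python3 -m inch '[[[0,-0.4,0],0,0],[[0,-0.8,0],0,0],[[0,-1,0],0,0],[[0,-1,0],0,0]]'
python3 -m inch '[[[0,-0.3,0],0,0],[[0,-0.35,0],0,0],[[0,-0.35,0],0,0]]'
python3 snap.py wE
```

```text
time: 6.7
position: [0.4966, 0.2572, 0.1226]
tcp_rot: [2.344, 2.091, 0.004]
ft_force: [0.1, 0.4, -1.2]
finger_gap: 0.0105
finger_force: 60.4
time: 7.2
position: [0.4956, 0.1558, 0.1205]
tcp_rot: [-2.346, -2.088, 0.002]
ft_force: [-0.4, 0.8, -1.1]
finger_gap: 0.0104
finger_force: 60.3
time: 7.58
position: [0.4959, 0.1224, 0.121]
tcp_rot: [-2.344, -2.091, 0.0]
ft_force: [0.9, -0.7, -0.5]
finger_gap: 0.0106
finger_force: 60.3
```

View pics/wE.png

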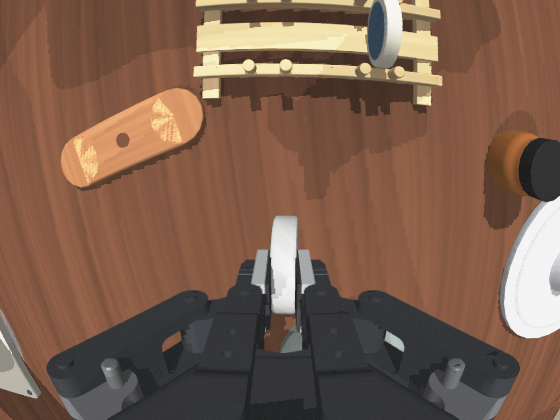

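The ring is held between the pads at about (285,260), and the blue disc still stands in its slot. I'll set the ring on edge on the free table, then tip it over between the fingers.

```bash

python3 -m inch '[[[0,0,-0.3],0,0],[[0,0,-0.6],0,0],[[0,0,-0.67],0,0],[[0,0,-0.69],0,0],[[0,0,-0.695],0,0],[[0,0,-0.695],0,0]]'
python3 -m inch '[[[0,0,-0.005],0,0],[[0,0,-0.01],0,0],[[0,0,-0.01],0,0]]'
```

```text
time: 8.38
position: [0.4965, 0.122, 0.0526]
tcp_rot: [2.344, 2.091, 0.002]
ft_force: [0.6, 0.3, -1.0]
finger_gap: 0.0102
finger_force: 60.3
time: 8.75
position: [0.4962, 0.1219, 0.0509]
tcp_rot: [2.344, 2.091, 0.0]
ft_force: [0.3, -0.7, 0.3]
finger_gap: 0.0105
finger_force: 60.5
```

```bash

python3 -m inch '[[[0,0,-0.01],0,0],[[0,0,-0.015],0,0],[[0,0,-0.02],0,0],[[0,0,-0.02],0,0]]' 
python3 -m inch '[[[0,0,-0.005],0,0],[[0,0,-0.01],0,0],[[0,0,-0.01],0,0]]'
```

```text
time: 9.25
position: [0.4972, 0.1219, 0.0504]
tcp_rot: [2.343, 2.09, 0.004]
ft_force: [-1.8, -0.8, 16.7]
finger_gap: 0.0101
finger_force: 62.3
time: 9.62
position: [0.4975, 0.1219, 0.0503]
tcp_rot: [2.342, 2.089, 0.005]
ft_force: [-3.9, -1.0, 25.7]
finger_gap: 0.0108
finger_force: 63.7
```

```bash

python3 -m inch '[[[0,0,0.02],0,0],[[0,0,0.02],0,0.2],[[0,0,0.02],0,0.3],[[0,0,0.02],0,0.4],[[0,0,0.02],0,0.5],[[0,0,0.02],0,0.5],[[0,0,0.02],0,0.5]]' 20
python3 snap.py wF
python3 -m inch '[[[0.05,0,-0.05],0,0.5],[[0.1,0,-0.05],0,0.5],[[0.14,0,-0.05],0,0.5],[[0.17,0,-0.05],0,0.5],[[0.2,0,-0.05],0,0.5],[[0.23,0,-0.05],0,0.5],[[0.26,0,-0.05],0,0.5],[[0.29,0,-0.05],0,0.5]]'
python3 snap.py wG
python3 - <<'E'
import cv2,numpy as np
I=[cv2.imread(f"pics/w{k}.png")[130:420,90:480] for k in "FG"]
cv2.imwrite("pics/fg.png",np.hstack(I))
E
```

```text
time: 10.5
position: [0.496, 0.1219, 0.0497]
tcp_rot: [-2.344, -2.091, 0.0]
ft_force: [-0.3, -0.5, 1.2]
finger_gap: 0.043
finger_force: 0.0
time: 11.55
position: [0.5252, 0.122, 0.0448]
tcp_rot: [2.344, 2.091, 0.0]
ft_force: [-0.6, -0.3, 0.5]
finger_gap: 0.0429
finger_force: 0.0
```

View pics/fg.png

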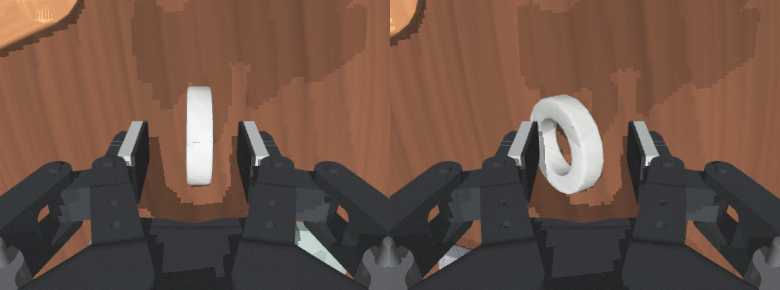

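The left crop shows the ring standing on edge between the open fingers. The right crop shows it tilting to the right with its bore facing up, probably mid-fall. I'll hold and look again.

```bash

python3 -m inch '[[[0,0,0],0,0.5],[[0,0,0],0,0.5]]'
python3 snap.py wH
python3 - <<'E'
import cv2,pickle
from h import *
c=pickle.load(open("pics/wH.pkl","rb"))
for ce,s,m in blobs(c,150,50,300):
    print(ce.round(1),s, [fitz(c,m,z) for z in(.012,.03)] if s[4]<9000 else '')
E
```

```text
time: 11.85
position: [0.5249, 0.1219, 0.0448]
tcp_rot: [-2.344, -2.091, 0.0]
ft_force: [0.4, 0.5, -0.3]
finger_gap: 0.0428
finger_force: 0.0
[383.7   8.2] [371   0  27  21 431] [array([589.9, 244.9,  11.2,  15.2, 102.1]), array([583.4, 238.7,   9.9,  13.5, 102.1])]
[293.5 260.2] [ 245  216  114   88 4748] [array([531.1, 116. ,  47.7,  60.9,  48.1]), array([531.3, 124.5,  42.2,  53.9,  48.1])]
[219.7 269.6] [208 251  25  38 421] [array([489.2, 115.9,   6.1,  32.2, 149.9]), array([494.2, 124.4,   5.4,  28.5, 149.9])]
[545.8 331.3] [ 523  254   37  132 2936] [array([736.6,   5.6,  45.6, 169.5,  21.7]), array([713.2,  26.8,  40.4, 150.1,  21.7])]
```

```bash

python3 -m inch '[[[0.02,0,-0.05],0,0.56],[[0.04,0,-0.08],0,0.62],[[0.06,0,-0.08],0,0.68],[[0.08,0,-0.08],0,0.74],[[0.1,0,-0.08],0,0.8],[[0.12,0,-0.08],0,0.87],[[0.14,0,-0.08],0,0.94],[[0.14,0,-0.08],0,1],[[0.14,0,-0.08],0,1]]'
python3 snap.py wI
```

```text
time: 13.02
position: [0.539, 0.1219, 0.0368]
tcp_rot: [-2.344, -2.091, 0.0]
ft_force: [-0.4, 0.0, -0.1]
finger_gap: 0.0851
finger_force: 0.0
```

View pics/wI.png

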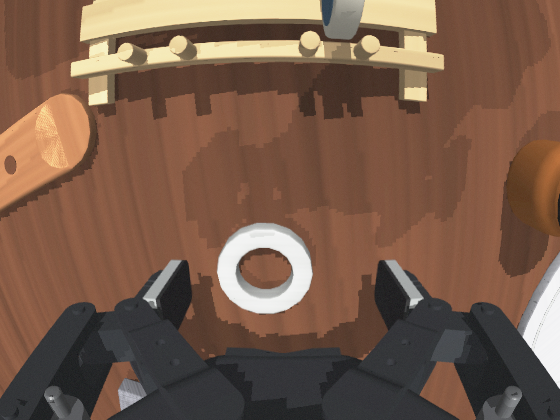

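The middle ring lies flat at about (265,268), with its bore up and clear of both fingers. Next I'll rise, measure it, and go to the wide ring.

```bash
cat > m.py <<'E'
import sys
from h import *
def meas(c,X,z,lo=150,sat=60):
    p=proj(c,X); best=min((b for b in blobs(c,lo,sat,150)),key=lambda b:np.hypot(*(b[0]-p)))
    m=best[2]; o=fitz(c,m,z)
    # inner bore
    ct,hi=cv2.findContours(m.astype(np.uint8),cv2.RETR_CCOMP,cv2.CHAIN_APPROX_NONE)
    return best[0].round(1),best[1][4],o
if __name__=="__main__":
    c=cam("wrist",sys.argv[1]); X=eval(sys.argv[2]); print(*meas(c,X,X[2]),"tcp",robot.get_state()["position"].round(4))
E
python3 -m inch '[[[0,0,0.3],0,1],[[0,0,0.8],0,1],[[0,0,1],0,1],[[0,0,1],0,1]]' >/dev/null
python3 m.py wJ '(.53,.12,.012)'
python3 -m inch '[[[0,-0.2,0.4],0,1],[[-0.1,-0.6,0.8],0,1],[[-0.2,-1,0.8],0,1],[[-0.2,-1,0.8],0,1]]' >/dev/null
python3 -m inch '[[[-0.1,-0.5,0],0,1],[[-0.2,-1,0],0,1],[[-0.2,-1,0],0,1]]' >/dev/null
python3 -m inch '[[[-0.1,-0.5,0],0,1],[[-0.2,-1,0],0,1],[[-0.2,-1,0],0,1]]' >/dev/null
python3 -m inch '[[[0,-0.5,-0.2],0,1],[[0,-1,-0.6],0,1],[[0,-1.0,-0.7],0,1],[[0,-1.0,-0.7],0,1]]' >/dev/null
python3 -m inch '[[[0,-0.14,0],0,1],[[0,-0.14,0],0,1]]'
python3 m.py wK '(.479,-.292,.010)'
```

```text
[269.2 215. ] 1909 [528.8 117.3  48.1  49.7 174.6] tcp [0.5391 0.1219 0.1369]
time: 15.62
position: [0.4798, -0.2924, 0.1478]
tcp_rot: [2.342, 2.09, 0.0]
ft_force: [0.0, -0.3, -0.0]
finger_gap: 0.0853
finger_force: 0.0
[280.8 203.6] 2545 [ 478.6 -292.    58.7   59.9  173.2] tcp [ 0.4795 -0.2921  0.1476]
```

```bash
python3 - <<'E'
from h import *
import pickle
for k,g,pts in(("F",.043,[(237,252),(329,252)]),("E",.0115,[(268,250),(300,250)]),("D",.0853,[(188,261),(378,261)])):
    c=pickle.load(open(f"pics/w{k}.pkl","rb"));st=c["st"];R=cv2.Rodrigues(st["tcp_rot"])[0];p=st["position"]
    for (u,v),s in zip(pts,(1,-1)):
        o,d=ray(c,u,v);o=R.T@(o-p);d=R.T@d
        for sg in(1,-1):
            l=(sg*g/2-o[1])/d[1]
            if l>0: print(k,u,(o+l*d).round(4))
E
```

```text
F 237 [ 0.0091 -0.0215  0.0159]
F 329 [0.0101 0.0215 0.0136]
E 268 [ 0.0196 -0.0058 -0.0068]
E 300 [ 0.0269  0.0058 -0.0243]
D 188 [ 0.0087 -0.0426  0.0056]
D 378 [0.0095 0.0426 0.004 ]
```

```bash

python3 -m inch '[[[-0.01,-0.005,-0.4],0,1],[[-0.01,-0.005,-0.9],0,1],[[-0.01,-0.005,-1],0,1]]' >/dev/null
python3 -m inch '[[[0,0,-0.2],0,1],[[0,0,-0.31],0,1],[[0,0,-0.31],0,1],[[0,0,-0.31],0,0.8],[[0,0,-0.31],0,0.6],[[0,0,-0.31],0,0.4],[[0,0,-0.31],0,0.4],[[0,0,-0.31],0,0.4]]' 40
python3 -m inch '[[[0,0,0.1],0,0.4],[[0,0,0.3],0,0.4],[[0,0,0.8],0,0.4],[[0,0,1],0,0.4]]' 60
python3 -m inch '[[[0,0,0.3],0,0.4],[[0,0,0.3],0,0.4]]'
python3 snap.py wL
```

```text
time: 17.05
position: [0.4785, -0.2929, 0.0175]
tcp_rot: [2.343, 2.09, 0.0]
ft_force: [-2.8, 1.2, 11.0]
finger_gap: 0.0581
finger_force: 40.3
time: 17.55
position: [0.4788, -0.2932, 0.1191]
tcp_rot: [2.342, 2.089, 0.001]
ft_force: [0.9, 0.3, -0.7]
finger_gap: 0.0565
finger_force: 64.3
time: 17.8
position: [0.4789, -0.2932, 0.1485]
tcp_rot: [2.341, 2.088, 0.001]
ft_force: [0.0, 0.3, -1.2]
finger_gap: 0.0569
finger_force: 64.3
```

```bash
cat > bore.py <<'E'
import sys,pickle
from h import *
def bore(c,off,lo=140,sat=60):
    """off: ring top plane below TCP; returns hole centre/size relative to TCP (world axes, mm)"""
    p=c["st"]["position"]; z=p[2]-off
    h=cv2.cvtColor(c["image"],cv2.COLOR_BGR2HSV); m=((h[...,1]<sat)&(h[...,2]>lo)).astype(np.uint8)
    ct,hi=cv2.findContours(m,cv2.RETR_CCOMP,cv2.CHAIN_APPROX_NONE)
    q=proj(c,(p[0],p[1],z)); out=[]
    for a,hh in zip(ct,hi[0]):
        if cv2.contourArea(a)>200 and np.hypot(*(a[:,0].mean(0)-q))<60:
            P=np.array([onz(c,u,v,z)[:2] for u,v in a[:,0]])
            e=cv2.fitEllipse(((P-p[:2])*1000).astype(np.float32))
            out.append(("hole" if hh[3]>=0 else "outer",np.round(e[0],1).tolist(),np.round(e[1],1).tolist(),round(e[2]),"bbox",((P.min(0)-p[:2])*1e3).round(1).tolist(),((P.max(0)-p[:2])*1e3).round(1).tolist(),a[:,0].min(0).tolist(),a[:,0].max(0).tolist()))
    return q.round(1),out
if __name__=="__main__":
    c=pickle.load(open(f"pics/{sys.argv[1]}.pkl","rb")); q,o=bore(c,float(sys.argv[2])); print(q,*o,sep="\n")
E
python3 bore.py wL .0075
```

```text
[281.2 275.5]
('outer', [-1.8, -1.8], [57.3, 73.1], 135, 'bbox', [-39.0, -32.9], [29.8, 31.3], [212, 210], [345, 337])
('hole', [0.7, 1.9], [32.6, 36.8], 87, 'bbox', [-18.4, -14.8], [19.5, 18.5], [241, 238], [323, 302])
```

```bash

python3 -m inch '[[[0.1,0.4,0.2],0,0.4],[[0.2,0.8,0.2],0,0.4],[[0.2,1,0.2],0,0.4],[[0.2,1,0.2],0,0.4]]' >/dev/null
python3 -m inch '[[[0.1,0.5,0],0,0.4],[[0.2,1,0],0,0.4],[[0.2,1,0],0,0.4]]' >/dev/null
python3 -m inch '[[[0.1,0.4,0],0,0.4],[[0.207,0.628,0],0,0.4],[[0.207,0.628,0],0,0.4],[[0.207,0.628,0],0,0.4]]'
python3 snap.py wM; python3 bore.py wM .0075
python3 - <<'E'
import cv2,pickle
from h import *
c=pickle.load(open("pics/wM.pkl","rb"));print(c["st"]["position"],proj(c,(.5401,-.0304,.118)))
cv2.imwrite("pics/m2.png",cv2.resize(c["image"][200:330,200:370],(680,520),interpolation=cv2.INTER_CUBIC))
E
```

```text
time: 19.23
position: [0.5386, -0.0311, 0.1654]
tcp_rot: [-2.345, -2.09, 0.001]
ft_force: [0.6, 0.6, -0.6]
finger_gap: 0.0572
finger_force: 64.3
[282.5 278. ]
('outer', [1.9, 19.6], [59.9, 101.6], 173, 'bbox', [-28.4, -28.9], [35.5, 66.7], [212, 127], [356, 329])
('hole', [0.4, 1.5], [31.4, 38.0], 91, 'bbox', [-19.0, -13.8], [19.1, 19.7], [241, 238], [324, 303])
[ 0.53852302 -0.03112135  0.16548444] [285.14124391 243.96620615]
```

View pics/m2.png

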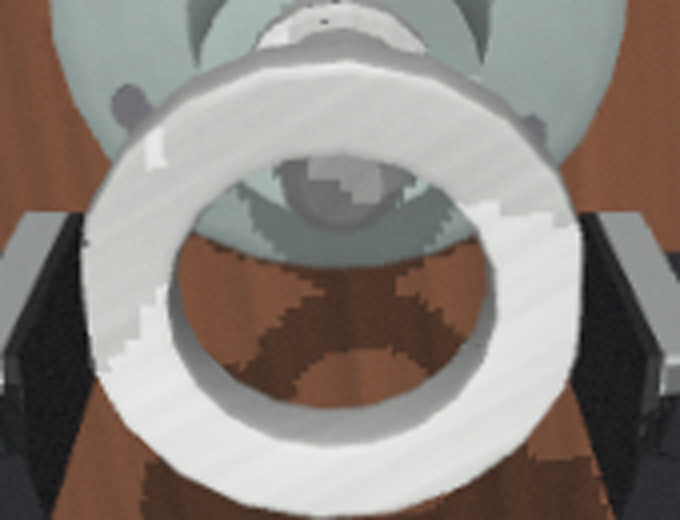

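The last allowed picture shows the held wide ring with the spindle nose in its bore at about (285.5,244). My position predicted (285.1,244.0), so they agree. From here I'll work from numbers and forces.

```bash

python3 -m inch '[[[0.01,0.007,0],0,0.4],[[0.01,0.007,-0.2],0,0.4],[[0.01,0.007,-0.4],0,0.4],[[0.01,0.007,-0.6],0,0.4],[[0.01,0.007,-0.65],0,0.4],[[0.01,0.007,-0.65],0,0.4]]'
python3 -m inch '[[[0,0,-0.03],0,0.4],[[0,0,-0.05],0,0.4],[[0,0,-0.05],0,0.4]]'
```

```text
time: 20.02
position: [0.5398, -0.0294, 0.101]
tcp_rot: [-2.345, -2.091, 0.0]
ft_force: [1.0, 0.1, -1.2]
finger_gap: 0.0571
finger_force: 64.3
time: 20.4
position: [0.54, -0.0292, 0.0961]
tcp_rot: [2.344, 2.091, 0.0]
ft_force: [0.5, -1.7, 0.1]
finger_gap: 0.057
finger_force: 64.4
```

```bash

python3 -m inch '[[[0,-0.01,0],0,0.4],[[0,-0.01,-0.02],0,0.4],[[0,-0.01,-0.04],0,0.4],[[0,-0.01,-0.04],0,0.4]]'
python3 -m inch '[[[0,0,-0.015],0,0.4],[[0,0,-0.03],0,0.4],[[0,0,-0.03],0,0.4]]'
```

```text
time: 20.9
position: [0.5395, -0.03, 0.0915]
tcp_rot: [-2.344, -2.091, 0.0]
ft_force: [0.2, -0.6, -0.6]
finger_gap: 0.0571
finger_force: 64.3
time: 21.28
position: [0.5398, -0.0301, 0.0899]
tcp_rot: [2.344, 2.091, 0.001]
ft_force: [-4.2, 0.0, 11.1]
finger_gap: 0.0569
finger_force: 65.6
```

```bash

python3 -m inch '[[[0,0,0.01],0,0.4],[[0,0,0.01],0,0.75],[[0,0,0.01],0,0.9],[[0,0,0.01],0,0.9],[[0,0,0.5],0,0.9],[[0,0,1],0,0.9],[[0,0,1],0,0.9]]'
python3 m.py wN '(.54,-.03,.082)'
python3 -m inch '[[[0,0.5,0],0,0.9],[[-0.05,1,0],0,0.9],[[-0.05,1,0],0,0.9]]' >/dev/null
python3 -m inch '[[[-0.05,0.475,-0.2],0,0.9],[[-0.05,0.475,-0.5],0,0.9],[[-0.05,0.475,-0.5],0,0.9]]'
python3 m.py wO '(.529,.117,.012)'
```

```text
time: 22.15
position: [0.5414, -0.0304, 0.1924]
tcp_rot: [2.34, 2.088, 0.006]
ft_force: [-0.3, 0.1, -0.6]
finger_gap: 0.0769
finger_force: 0.0
[278.6 186.8] 10789 [541.6 -11.2  89.6  98.1  96.9] tcp [ 0.5405 -0.0302  0.1902]
time: 22.95
position: [0.5281, 0.1171, 0.1362]
tcp_rot: [-2.342, -2.089, 0.007]
ft_force: [-0.4, -0.3, 1.1]
finger_gap: 0.0768
finger_force: 0.0
[284.2 208.2] 1986 [528.8 117.1  48.2  49.6 173.5] tcp [0.5291 0.1169 0.1377]
```

```bash

python3 -c "
from h import *
import pickle
I=cv2.imread('pics/wN.png');h=cv2.cvtColor(I,cv2.COLOR_BGR2HSV)
for lo,sat in((190,25),(170,20)):
  m=((h[...,1]<sat)&(h[...,2]>lo)).astype(np.uint8);n,l,s,ce=cv2.connectedComponentsWithStats(m)
  print([(ce[i].round(1).tolist(),s[i].tolist()) for i in range(1,n) if s[i][4]>150 and 200<ce[i][0]<360])
"
python3 -m inch '[[[0,-0.004,-0.4],0,0.9],[[0,-0.004,-0.9],0,0.9],[[0,-0.004,-1],0,0.9]]' >/dev/null
python3 -m inch '[[[0,0,-0.1],0,0.9],[[0,0,-0.195],0,0.9],[[0,0,-0.195],0,0.9],[[0,0,-0.195],0,0.7],[[0,0,-0.195],0,0.5],[[0,0,-0.195],0,0.3],[[0,0,-0.195],0,0.3],[[0,0,-0.195],0,0.3]]' 40
python3 -m inch '[[[0,0,0.1],0,0.3],[[0,0,0.3],0,0.3],[[0,0,0.8],0,0.3],[[0,0,1],0,0.3]]' 60
python3 -m inch '[[[0,0,0.5],0,0.3],[[0,0,0.5],0,0.3]]'
python3 snap.py wP; python3 bore.py wP .006
```

```text
[([249.9, 43.0], [224, 19, 52, 49, 1207]), ([267.7, 144.4], [255, 132, 34, 37, 452]), ([278.7, 207.8], [241, 175, 78, 74, 2320]), ([277.2, 207.0], [259, 193, 42, 34, 512]), ([278.9, 228.3], [267, 218, 25, 23, 410])]
[([249.9, 43.3], [224, 19, 53, 49, 1249]), ([271.5, 191.6], [221, 128, 98, 121, 5607])]
time: 24.38
position: [0.5301, 0.1171, 0.0202]
tcp_rot: [2.344, 2.091, 0.002]
ft_force: [-1.8, 0.5, 5.8]
finger_gap: 0.0477
finger_force: 40.9
time: 24.88
position: [0.5306, 0.1172, 0.1225]
tcp_rot: [2.343, 2.09, 0.004]
ft_force: [0.4, 0.5, -2.3]
finger_gap: 0.0467
finger_force: 62.3
time: 25.12
position: [0.5313, 0.1172, 0.1734]
tcp_rot: [2.341, 2.089, 0.008]
ft_force: [0.2, 1.0, -1.3]
finger_gap: 0.0466
finger_force: 62.3
[280.5 277.5]
('outer', [1.7, -0.6], [47.6, 54.9], 12, 'bbox', [-22.1, -29.1], [24.9, 26.9], [232, 222], [335, 329])
('hole', [1.0, 1.8], [24.1, 31.2], 86, 'bbox', [-14.1, -10.7], [15.9, 14.4], [250, 249], [315, 296])
```

```bash

python3 -m inch '[[[0.02,-0.3,0],0,0.3],[[0.05,-0.7,0],0,0.3],[[0.05,-1,0],0,0.3],[[0.05,-1,0],0,0.3]]' >/dev/null
python3 -m inch '[[[0.04,-0.3,0],0,0.3],[[0.05,-0.468,0],0,0.3],[[0.05,-0.468,0],0,0.3],[[0.05,-0.468,0],0,0.3],[[0.05,-0.468,0],0,0.3]]'
python3 - <<'E'
from h import *
c=cam("wrist","wQ");s=robot.get_state();print(s["position"].round(4),s["qvel"].round(3))
import pickle
n=cv2.imread("pics/wN.png")
E
```

```text
time: 26.3
position: [0.5396, -0.029, 0.1692]
tcp_rot: [-2.343, -2.092, -0.0]
ft_force: [0.4, -0.7, -2.1]
finger_gap: 0.0466
finger_force: 62.3
[ 0.5396 -0.0291  0.1693] [-0.002 -0.002  0.004 -0.002  0.001 -0.   ]
```

```bash

python3 -m inch '[[[0,-0.01,0],0,0.3],[[0,-0.01,-0.2],0,0.3],[[0,-0.01,-0.4],0,0.3],[[0,-0.01,-0.54],0,0.3],[[0,-0.01,-0.54],0,0.3]]'
python3 -m inch '[[[0,0,-0.02],0,0.3],[[0,0,-0.05],0,0.3],[[0,0,-0.05],0,0.3]]'
python3 -m inch '[[[0,0,-0.02],0,0.3],[[0,0,-0.04],0,0.3],[[0,0,-0.04],0,0.3]]'
```

```text
time: 26.98
position: [0.5393, -0.0306, 0.1145]
tcp_rot: [-2.343, -2.09, 0.002]
ft_force: [0.8, -0.7, -0.7]
finger_gap: 0.0472
finger_force: 62.2
time: 27.35
position: [0.5397, -0.0308, 0.1104]
tcp_rot: [2.344, 2.091, 0.0]
ft_force: [0.6, 0.1, -0.5]
finger_gap: 0.0467
finger_force: 62.2
time: 27.72
position: [0.5397, -0.0308, 0.1061]
tcp_rot: [-2.344, -2.091, 0.0]
ft_force: [0.6, -0.0, -1.8]
finger_gap: 0.0467
finger_force: 62.3
```

```bash

python3 -m inch '[[[0,0.005,-0.02],0,0.3],[[0,0.005,-0.035],0,0.3],[[0,0.005,-0.035],0,0.3]]'
python3 -m inch '[[[0,0,-0.01],0,0.3],[[0,0,-0.015],0,0.3],[[0,0,-0.015],0,0.3]]'
```

```text
time: 28.1
position: [0.5397, -0.0302, 0.1027]
tcp_rot: [-2.344, -2.091, 0.0]
ft_force: [-0.5, -0.5, -1.2]
finger_gap: 0.0464
finger_force: 62.3
time: 28.48
position: [0.5398, -0.0302, 0.1023]
tcp_rot: [2.344, 2.091, 0.001]
ft_force: [-3.4, 0.9, 9.2]
finger_gap: 0.0464
finger_force: 63.4
```

```bash

python3 -m inch '[[[0,0,0.01],0,0.3],[[0,0,0.01],0,0.65],[[0,0,0.01],0,0.8],[[0,0,0.01],0,0.8],[[0,0,0.4],0,0.8],[[0,0,0.8],0,0.8],[[0,0,0.8],0,0.8]]'
python3 snap.py wR
python3 -m inch '[[[0.1,-0.5,0],0,0.65],[[0.4,-1,0],0,0.65],[[0.4,-1,0],0,0.65]]' >/dev/null
python3 -m inch '[[[0.2,-0.5,0],0,0.65],[[0.4,-1,0],0,0.65],[[0.4,-1,0],0,0.65]]' >/dev/null
python3 -m inch '[[[0.1,-0.3,-0.1],0,0.65],[[0.2,-0.6,-0.4],0,0.65],[[0.2,-0.6,-0.4],0,0.65],[[0.2,-0.6,-0.4],0,0.65]]'
python3 m.py wS '(.6405,-.290,.014)'
python3 - <<'E'
import pickle
from h import *
c=pickle.load(open("pics/wR.pkl","rb"));h=cv2.cvtColor(c["image"],cv2.COLOR_BGR2HSV)
print("expect",proj(c,(.54,-.03,.094)),proj(c,(.54,-.03,.082)),c["st"]["position"])
for v in range(150,290,10): print(v,"".join("#" if h[v,u,2]>190 and h[v,u,1]<30 else "+" if h[v,u,2]>140 and h[v,u,1]<60 else "." for u in range(220,345,2)))
E
```

```text
time: 29.35
position: [0.5411, -0.0305, 0.1841]
tcp_rot: [2.341, 2.088, 0.005]
ft_force: [-0.0, 0.2, -0.1]
finger_gap: 0.0683
finger_force: 0.0
time: 30.65
position: [0.6394, -0.289, 0.1411]
tcp_rot: [-2.343, -2.091, 0.0]
ft_force: [0.9, 0.2, 0.6]
finger_gap: 0.0555
finger_force: 0.0
[284.5 208.4] 1512 [ 640.8 -289.4   38.8   40.8  175.4] tcp [ 0.6396 -0.289   0.1418]
expect [280.10995315 221.80451829] [280.129128  216.7851231] [ 0.54032486 -0.03039777  0.18231292]
150 .....++++++++++++++########+++++++++++++++++++++++++++++.......
160 .+++++++++++++++++++###+++######++++++++++++++++++++++++++++...
170 +++++++++++++++++++++++++++.++++++++++++++++++++++++++++++++++.
180 +++++++++++++++++...++#################+.....++++++++++++++++++
190 +++++++++++++++######+++++#########+++++######..+++++++++++++++
200 ++++++++++++####+###########################.####++++++++++++++
210 +++++++++++###########+.######++#####..++######+##+++++++++++++
220 ++++.....++#########.+##+.+++++++...+#++.#########+++++++++++..
230 ...+++++++++########+..+##############+.+######+#......++......
240 ........+++++++#########++#########++########...++++++.........
250 ................+....#####++++++++++####.......................
260 ...............................................................
270 ...............................................................
280 ...............................................................
```

```bash

python3 -m inch '[[[0.01,-0.008,-0.4],0,0.65],[[0.01,-0.008,-0.8],0,0.65],[[0.01,-0.008,-1],0,0.65],[[0.01,-0.008,-1],0,0.65]]'
python3 -m inch '[[[0,0,-0.1],0,0.65],[[0,0,-0.21],0,0.65],[[0,0,-0.21],0,0.6],[[0,0,-0.21],0,0.5],[[0,0,-0.21],0,0.35],[[0,0,-0.21],0,0.2],[[0,0,-0.21],0,0.2],[[0,0,-0.21],0,0.2]]' 40
python3 -m inch '[[[0,0,0.1],0,0.2],[[0,0,0.3],0,0.2],[[0,0,0.8],0,0.2],[[0,0,1],0,0.2]]' 60
python3 -m inch '[[[0,0,0.65],0,0.2],[[0,0,0.65],0,0.2],[[0,0,0.65],0,0.2]]'
python3 snap.py wT; python3 bore.py wT .006
```

```text
time: 31.2
position: [0.6402, -0.2896, 0.0409]
tcp_rot: [-2.342, -2.091, 0.001]
ft_force: [0.3, -0.7, 0.8]
finger_gap: 0.0558
finger_force: 0.0
time: 32.2
position: [0.641, -0.2913, 0.0209]
tcp_rot: [2.344, 2.091, 0.001]
ft_force: [-0.6, 0.2, 5.9]
finger_gap: 0.0375
finger_force: 40.8
time: 32.7
position: [0.6414, -0.2914, 0.1235]
tcp_rot: [2.342, 2.089, 0.001]
ft_force: [-0.0, 0.4, -1.3]
finger_gap: 0.0367
finger_force: 60.4
time: 33.08
position: [0.6406, -0.2909, 0.1853]
tcp_rot: [-2.344, -2.091, -0.0]
ft_force: [-1.2, 0.4, -0.1]
finger_gap: 0.0368
finger_force: 60.6
[281.9 278. ]
('outer', [26.3, -1.6], [6.2, 28.8], 12, 'bbox', [21.2, -11.9], [31.0, 11.3], [327, 250], [350, 294])
('outer', [-25.3, 4.4], [6.1, 28.8], 155, 'bbox', [-31.3, -6.0], [-17.7, 16.2], [215, 250], [238, 294])
('outer', [-4.1, -8.9], [37.1, 75.9], 159, 'bbox', [-29.2, -44.1], [19.3, 23.9], [231, 228], [324, 352])
('hole', [0.5, 3.8], [14.6, 20.5], 88, 'bbox', [-10.4, -3.9], [11.1, 11.5], [259, 255], [306, 285])
```

```bash

python3 -m inch '[[[-0.1,0.3,0],0,0.2],[[-0.3,0.8,0],0,0.2],[[-0.4,1,0],0,0.2],[[-0.4,1,0],0,0.2]]' >/dev/null
python3 -m inch '[[[-0.2,0.5,0],0,0.2],[[-0.4,1,0],0,0.2],[[-0.4,1,0],0,0.2]]' >/dev/null
python3 -m inch '[[[-0.1,0.3,-0.05],0,0.2],[[-0.2,0.5,-0.1],0,0.2],[[-0.209,0.6,-0.15],0,0.2],[[-0.209,0.6,-0.15],0,0.2],[[-0.209,0.6,-0.15],0,0.2]]'
python3 snap.py wU; python3 bore.py wU .0069
python3 - <<'E'
import pickle
from h import *
c=pickle.load(open("pics/wU.pkl","rb"));print(c["st"]["position"].round(4),proj(c,(.5397,-.0303,.118)))
E
```

```text
time: 34.62
position: [0.5403, -0.0317, 0.1703]
tcp_rot: [2.344, 2.091, -0.0]
ft_force: [-0.1, 0.0, -0.2]
finger_gap: 0.0369
finger_force: 60.7
[282.5 278.7]
('outer', [-25.5, 4.5], [5.9, 26.4], 156, 'bbox', [-31.0, -5.6], [-18.5, 15.7], [216, 252], [237, 294])
('outer', [26.2, -2.0], [5.6, 28.2], 12, 'bbox', [21.4, -11.5], [30.7, 10.8], [328, 251], [350, 294])
('outer', [0.6, 4.7], [35.9, 50.4], 174, 'bbox', [-18.3, -18.7], [19.2, 33.0], [242, 208], [324, 313])
('hole', [0.1, 2.3], [15.7, 23.7], 88, 'bbox', [-10.9, -5.9], [11.2, 10.5], [258, 258], [307, 291])
[ 0.5403 -0.0317  0.1703] [281.18482066 240.15762732]
```

```bash

python3 -m inch '[[[-0.005,0.012,0],0,0.2],[[-0.005,0.012,-0.15],0,0.2],[[-0.005,0.012,-0.3],0,0.2],[[-0.005,0.012,-0.35],0,0.2],[[-0.005,0.012,-0.35],0,0.2]]'
python3 -m inch '[[[0,0,-0.02],0,0.2],[[0,0,-0.04],0,0.2],[[0,0,-0.04],0,0.2]]'
python3 -m inch '[[[0,0,-0.02],0,0.2],[[0,0,-0.04],0,0.2],[[0,0,-0.04],0,0.2]]'
```

```text
time: 35.3
position: [0.5391, -0.0301, 0.1346]
tcp_rot: [-2.344, -2.091, 0.002]
ft_force: [0.6, -2.6, -1.1]
finger_gap: 0.0371
finger_force: 60.5
time: 35.67
position: [0.5396, -0.0301, 0.1314]
tcp_rot: [2.344, 2.091, 0.0]
ft_force: [1.0, -3.6, -1.0]
finger_gap: 0.0375
finger_force: 60.7
time: 36.05
position: [0.5395, -0.0301, 0.1272]
tcp_rot: [2.344, 2.091, -0.0]
ft_force: [0.4, -5.0, -0.2]
finger_gap: 0.0374
finger_force: 60.8
```

```bash

python3 -m inch '[[[0,-0.015,0],0,0.2],[[0,-0.015,0],0,0.2]]'
python3 -m inch '[[[0,0,-0.04],0,0.2],[[0,0,-0.08],0,0.2],[[0,0,-0.11],0,0.2],[[0,0,-0.11],0,0.2]]'
python3 -m inch '[[[0,0,-0.01],0,0.2],[[0,0,-0.02],0,0.2],[[0,0,-0.025],0,0.2],[[0,0,-0.025],0,0.2]]'
```

```text
time: 36.3
position: [0.5389, -0.031, 0.1269]
tcp_rot: [-2.343, -2.091, 0.0]
ft_force: [0.7, 0.1, -1.7]
finger_gap: 0.0371
finger_force: 60.7
time: 36.8
position: [0.5391, -0.0313, 0.1159]
tcp_rot: [-2.344, -2.091, 0.001]
ft_force: [0.9, 0.1, -1.5]
finger_gap: 0.0369
finger_force: 60.7
time: 37.3
position: [0.5394, -0.0314, 0.115]
tcp_rot: [2.344, 2.091, 0.001]
ft_force: [-3.2, 0.7, 11.0]
finger_gap: 0.0371
finger_force: 61.9
```

Contact came at 0.115, where 0.1149 was expected. I'll release, rise and check.

```bash

python3 -m inch '[[[0,0,0.01],0,0.2],[[0,0,0.01],0,0.55],[[0,0,0.01],0,0.7],[[0,0,0.01],0,0.7],[[0,0,0.3],0,0.7],[[0,0,0.8],0,0.7],[[0,0,1],0,0.7],[[0,0,1],0,0.7]]'
python3 - <<'E'
from h import *
for n in ("wrist","top","scene"):
    c=cam(n,"end_"+n); h=cv2.cvtColor(c["image"],cv2.COLOR_BGR2HSV); z0=.5397; 
    print(n,*[proj(c,(.5397,-.0305,z)).round(1) for z in(.118,.108,.094,.082,.072)])
    u0,v0=proj(c,(.5397,-.0305,.095)).astype(int)
    st,r=(2,56) if n=="wrist" else (1,18)
    for v in range(v0-r,v0+r,5 if n=="wrist" else 2): print(v,"".join("%X"%(h[v,u,2]//16) if h[v,u,1]<60 else "." for u in range(u0-r,u0+r,st)))
t=cam("top"); a=cv2.imread("pics/top0.png").astype(int); d=(np.abs(t["image"].astype(int)-a).max(2)>45).astype(np.uint8)
n,l,s,ce=cv2.connectedComponentsWithStats(d); print([(ce[i].round().tolist(),int(s[i][4])) for i in range(1,n) if s[i][4]>15])
E
```

```text
time: 38.3
position: [0.54, -0.0315, 0.2151]
tcp_rot: [2.343, 2.09, 0.003]
ft_force: [0.3, -0.4, -1.0]
finger_gap: 0.06
finger_force: 0.0
wrist [281.5 218.1] [281.5 214.2] [281.5 209.1] [281.5 205.2] [281.5 202.2]
153 ...AAAABBBBBBBBBBBBBCCCBBCCCBCBBBBBBBAAAAAAAA9A9999AAAA.
158 .9AAABBBBBBBBBBBBBBCCCBBCCCCCBBBBBBBAAAAAA9A999A999AAAAA
163 9AABBBBBBABBBBBBBBBCB999999988889999AAAAAA9999999A99AAAA
168 AAABABBBBBBBBBBBBB99888899999A99988888889AAA99999999AAAA
173 AAAABBABBBBBBBBA8889DEEEEECCCCCCCCCCDB87889A9999999AAAAA
178 AAAAAAABBBABBB98AEEEEDCCB9A9AAAA9BCCCCCCC877999999AAAAAA
183 AAAAAAAABBBAB9DEEEDAAEEEDDDDDDDDDDDDD9ACCCC889999AAAAAAA
188 AAAAAAABAABB9EEED9EEECC9999AAAA9999CCCCC8CCCC999AAAAAAAA
193 AAAAAAAAAAAAEEEAEEDA9BEEEEEEEEEEEEED98CCCC9CCDAAAAAAAAAA
198 AAAAAAAAAAADEECEDBAEEEEDDDDEEEEEEEEEEDE7CCC8CCBAAAAAAA9A
203 9AAAAAAAAA9EEBEEBEEEEEDD969999765ACEEEDD9CCDCCCAAAAAA99A
208 99AA97779AADEDEEDEEEED768BDDDDDDA77BEEEDDACD9DBAAA999999
213 .99A977779ABECEBEEEEE96BDDDEEEEDCCA6DEEDDCDDCD9987999999
218 ..699AAAAAAABEDEDEEEEC7CCEEEEDDEEBB9EEEDDBDBD9877779998.
223 ....7999AAAAAAACCEEEEEDBBDED
[... 1608 characters left out ...]
.
192 ....................................
194 ....898888999..CCCCCCBA.............
196 999999999999BDDAABCCCADD............
198 999888899998DD95666656CDE...........
200 8899999999877BECCCCCCDDC8B..........
202 6655544345786667888877668BCB........
204 4434433.487787766655558ABA8BB.......
206 .........877677799BABB9868ABA.......
208 .........678766666555558ACC8........
210 ..........66677788BAAAB88768........
212 ......899974455566666655446AAAA98...
214 ...8557999655544444444444569999A998.
216 .8999999764555554444544456679999755A
[([278.0, 300.0], 22694), ([382.0, 199.0], 176), ([425.0, 265.0], 6973), ([189.0, 249.0], 87), ([398.0, 396.0], 5459), ([538.0, 407.0], 1050), ([324.0, 409.0], 157)]
```

```bash
python3 -c "
from station import ticket
print(ticket.sign_off())"
```

```text
the job is handed in; nothing more can be done
None
```

The job is handed in at about 38 s: the middle ring was laid flat first, then the wide, middle and small rings were lowered onto the spindle in that order, each touching down within about half a millimetre of its expected seated height and released. A last wrist view showed the three rings concentric, and a before/after comparison of the top view showed only the arm, its shadow and the rings changed.

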